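Park the spring pin and slide the dish under the camera

ROBOT

A 6-joint arm with a two-finger parallel gripper is mounted at the origin on a cart in front of the work surface, level with it; the furniture and walls round the work are solid. World frame = base frame: x ahead of the robot, y to its left, z up, the work surface at z = 0. Lengths are in m, angles in degrees, forces in N, time in s.
With the tool pointing down it reaches from about 0.375 to 0.9 m from the base axis. Payload 3.1 kg.
Tool frame: the origin (TCP) lies at the very end of the fingers, on their centre line; the grasp point (between the pads) lies 19 mm behind it; z points along the fingers, y is the line along which they close (so a half turn about z gives the same grasp; the last joint's range is limited). The gripper opens to 87 mm and grips with 3 to 60 N. Pads are 19 mm wide; open, the fingers measure 117 mm over their backs; the gripper's body (75 mm by 190 mm) begins 51 mm behind the grasp point.
Start: joints at [53.6, 30.224, 82.088, -0, 67.689, -10.227], TCP at [0.276, 0.561, 0.223] pointing down, gripper open.
Joint ranges: [-176.69, 176.69], [-43.24, 126.21], [12.49, 139.97], [-82, 262], [0, 151.66], [-163.58, 163.58]. Speed limits (degrees/s): [159.86, 159.86, 180, 180, 180, 180].

INTERFACE

Orientations are given as a 3x3 rotation matrix whose columns are the frame's x, y, z axes.
In Python, from rig import bot, imaging gives the robot as it stands.
- The arm moves only by the tool drive_tool, never from a script. Its argument "deltas" is text: rows parted by semicolons, each of 5 numbers parted by spaces: the finger opening in mm, from 0 to 87, then the shift along the world's x, y, z in mm, then the turn about the world's z in rad. In form: jaw dx dy dz twist; .... A call has 1 to 12 rows; each row is the pose to reach, as a shift and turn from the pose commanded when the call began; what a row does not reach only later rows make up. A row lasts 1/10 s, in which the tool goes at most 50 mm and 8.59 degrees, less where a joint would pass 70% of its speed; a pose out of reach is approached as far as the arm can. A call with a gripper value outside its range is refused whole. The fingers move at their own pace and stop on an object; the grip force is fixed at half the most. Time passes only in rows, so rows that repeat a pose let the fingers close. It gives the time, the measured TCP pose, the force, the opening and the grip force at its end, in the units of the state.
- bot.read_state(): the state, without advancing time (a new reading comes with each control period).
- imaging.capture(name): name is "side" or "top" or "wrist"; returns the picture (384x512x3 uint8, red, green, blue); there is no depth.
- imaging.camera_model(name): a dict with "fx", "fy", "cx", "cy" (pixels), "T" (4x4, takes a point from camera to world coordinates). Camera axes: x right, y down, z forward; pixel columns grow to the right and rows downward; lengths in m; the calibration is good to about 2 mm. A picture is of the moment at which its call begins: read the wrist's pose just before it. camera_model takes no time and is no camera call; for the wrist camera it gives the pose at the moment of the call.
- bot.hand_in(): hands the job in; it is judged then, once.
The state is a dict: "time_s": time; "joint_positions": joint angles; "qvel": joint speeds; "tau": joint torques, N m; "position": TCP position; "tcp_rot": TCP orientation; "force": force on the tool from outside, world axes, zero at the start; "moment": the same for the moment, N m; "opening": opening from 0.0 (shut) to 1.0 (fully open); "grasp_force": force on a finger pad.
Only numpy, scipy, OpenCV 4.12 (cv2) and the standard library are available. Lean on these libraries where they do the work, as an engineer would, in place of code of your own. Each camera call takes 0.05 s, during which the arm holds its last target. There are 200 camera calls.

TASK

The carriage that holds the petri dish is locked by the spring pin with the red bar on top. Pull the pin up, give it a quarter turn and let it settle into its rest notch so that it stays out by itself; let go of it, then slide the carriage by its black post fully home against the end stops under the white camera arch. Leave the dish lying in its seat, the pin parked out, and do not disturb the other things on the bench.

Things in the scene. Friction and masses are not known exactly. Their poses are not given: they have to be found in the camera images.
- rig: Grey base plate fixed to the bench, with steel rails, blue carriage, locking pin on a bracket and a white camera arch (174 mm wide, roof 102 mm high, black camera up to 126 mm). Axes: y along the rails towards the arch, x across them, away from the pin, z up. Origin on the bench top: the plate spans x -115..65, y -120..250 mm, the arch y 150..220, end stops at y 231, pin axis x -70, y -60.
- pin_grip (a point): Centre of the red bar on top of the spring pin, 42 long x 13 wide x 32 mm tall, z 72 to 104 mm above the bench while the pin is in; x axis along the bar's length, z up. It moves up and turns with the pin. Beneath it is a square brass collar, 40 x 40 mm, its top 63 mm above the bench.
- pin_lift (a joint): Lift of the pin in m: 0 locked in the carriage's hole, at most 0.026. A spring pulls it down, about 6 N at 0, 9 N at 0.026 with its weight. With turn near 0 a cross-pin under the bar sits in the collar's deep slot; lifted above 0.016 it clears the collar and can turn. In the 4 mm deep rest notch it stays at 0.012; the tip has left the carriage above 0.009.
- pin_turn (a joint): Turn of the pin about the vertical in rad, positive anticlockwise from above, range -1.8 to 1.8. Near 0 (bar along the rig's x axis) when locked; at +1.57 or -1.57 (either will do) the cross-pin lies over the rest notch and snaps into it from within about 0.25 rad.
- carriage (a joint): Travel of the carriage along the rig's y axis in m: about 0 where locked, 0.130 against the end stops. The pin blocks it until it is out; then it moves with about 1.5 N of friction.
- handle_grip (a point): Centre of the black cylindrical grip on the carriage's post: diameter 22 mm, 40 mm tall, upright, centre 75 mm above the bench. It moves with the carriage (rig x 25 mm, y -70 mm plus the travel). Axes as the rig's.
- dish_centre (a point): Centre of the petri dish (diameter 91, height 16 mm, 35 g), lying loose in the seat on the carriage; z up.
- seat (a point): Centre of the seat's floor on the carriage, 26 mm above the bench, a low black ring of inner diameter 96 mm and 7 mm height.
- tips: Tip box with green rim, 86 x 114 x 91 mm, bystander at the left; origin centre of underside.
- tape: Roll of tape, 96 mm across, 25 mm high, bystander; origin centre of underside.
- flask: Conical flask, 62 mm across, 104 mm high, bystander at the right; origin centre of underside.
- pen: White and green pen, 145 mm long, bystander at the left; origin centre of underside.
Things that resemble listed ones, but are neither listed nor needed, are in the scene too. What is shaped like the part that bears dish_centre but blue or pink is not meant.

How it is judged (in metres and radians):
On the way, in this order (a step that is already met when the one before it is completed fails the run):
1. the pin is parked in its rest notch and let go, while the carriage still stands at its start (value of joint pin_lift between 0.0095 and 0.0145 m and (value of joint pin_turn above 1.3 rad or value of joint pin_turn below -1.3 rad) and contact force between the fingers and rig below 0.3 N and value of joint carriage below 0.02 m), for 0.2 s.
2. the carriage stands against the end stops (value of joint carriage above 0.124 m), for 0.2 s.
At the end, for the whole second after the job is handed in: The carriage's travel is over 0.124 m and it is at rest, the pin stays parked in its rest notch (lift 0.0095 to 0.0145 m, turned more than 1.3 rad either way), and the dish lies flat in its seat (centre within 6 mm of the seat's) (value of joint carriage above 0.124 m and value of joint pin_lift between 0.0095 and 0.0145 m and (value of joint pin_turn above 1.3 rad or value of joint pin_turn below -1.3 rad) and horizontal distance between dish_centre and seat below 0.006 m and z of dish_centre in the frame of seat below 0.012 m and angle between dish_centre's own z axis and vertical below 0.08 rad and velocity of joint carriage below 0.01 m/s); the robot touches nothing.
It fails at once if the tip box is moved by more than 30 mm (distance of tips from where it was at the start of the episode above 0.03 m).
It fails at once if the tape roll is moved by more than 30 mm (distance of tape from where it was at the start of the episode above 0.03 m).
It fails at once if the flask is moved by more than 30 mm (distance of flask from where it was at the start of the episode above 0.03 m).
It fails at once if the pen is moved by more than 30 mm (distance of pen from where it was at the start of the episode above 0.03 m).
It also fails if it takes over 51 s, if anything falls off the work surface, if the arm or the gripper's body presses on something with over 40 N, if the wrist force passes 120 N, or if a joint passes its speed limit or range.

## Working session

There is one attempt and no reset: what is moved stays moved. The work goes in short steps, Python scripts to look and compute and a tool call to move; the robot and the scene stay as the last step left them, time stands still between calls to the robot, and variables do not carry over. Pictures are saved under pics/ and viewed, at most 10 in all, crops included, and the job is handed in when it is done.

Besides the shell and the picture viewer there is one more tool, called as a command line: name --argument value ..., lists and objects as JSON in quotes. drive_tool: Moves the arm, as the interface text tells. Its arguments: {"type":"object","properties":{"deltas":{"type":"string"}},"required":["deltas"]}

```bash
mkdir -p pics; python3 - <<'E'
from rig import bot, imaging
import cv2, numpy as np
np.set_printoptions(precision=4,suppress=True)
for n in ("top","side"):
    im=imaging.capture(n); cv2.imwrite(f"pics/{n}0.png",im[:,:,::-1])
    m=imaging.camera_model(n); print(n,m["fx"],m["fy"],m["cx"],m["cy"]); print(m["T"])
s=bot.read_state(); print(s["time_s"],s["position"],s["tcp_rot"])
E
```

```text
top 370.8739128236907 370.8739128236907 252.00264710940561 194.4218250820922
[[ 0.0279 -0.9907  0.1329  0.3822]
 [-0.9993 -0.0245  0.0265  0.0494]
 [-0.023  -0.1336 -0.9908  1.1115]
 [ 0.      0.      0.      1.    ]]
side 462.80218750616245 462.80218750616245 257.5845627526508 185.9281334100379
[[ 0.9995  0.0218 -0.0239  0.5638]
 [ 0.0323 -0.6678  0.7436 -0.956 ]
 [ 0.0003 -0.744  -0.6682  0.9821]
 [ 0.      0.      0.      1.    ]]
0.1 [0.2753 0.5604 0.2216] [[-0.8975  0.4411 -0.0012]
 [ 0.4411  0.8975 -0.0016]
 [ 0.0003 -0.0019 -1.    ]]
```

View pics/top0.png

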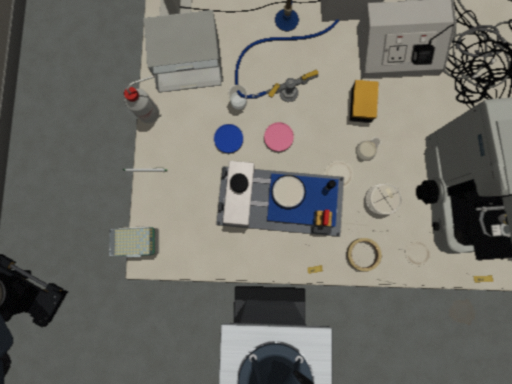

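View pics/side0.png

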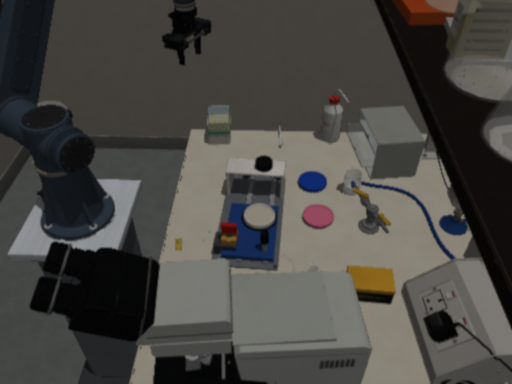

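The top view shows the rig with the arch on the left (237,193), the red bar at (323,217), the black post at (329,187) and the white dish at (288,192). Candidates for the pin are the red bar (323,217), the red bottle cap (131,95), and the pink disc (279,137). For the dish they are the blue lid (229,138), pink lid (279,137), and white round item (382,200). By description I choose the red bar on its brass collar, and the white dish on the blue carriage. Next I'll measure them and check with a close crop.

```bash
cat > h.py <<'E'
import cv2, numpy as np
from rig import bot, imaging
np.set_printoptions(precision=4,suppress=True)
def ray(m,p):
    d=m["T"][:3,:3]@np.array([(p[0]-m["cx"])/m["fx"],(p[1]-m["cy"])/m["fy"],1.]); return m["T"][:3,3],d/np.linalg.norm(d)
def plane(m,p,z):
    o,d=ray(m,p); return o+d*(z-o[2])/d[2]
def tri(m1,p1,m2,p2):
    (a,u),(b,v)=ray(m1,p1),ray(m2,p2)
    s=np.linalg.lstsq(np.c_[u,-v],b-a,rcond=None)[0]; x,y=a+s[0]*u,b+s[1]*v
    return (x+y)/2,np.linalg.norm(x-y)
def blobs(mask,amin=15):
    n,l,s,c=cv2.connectedComponentsWithStats(mask.astype(np.uint8))
    return [(c[i],s[i],l==i) for i in range(1,n) if s[i][4]>=amin]
E
python3 - <<'E'
from h import *
M={n:imaging.camera_model(n) for n in("top","side")}
box={"top":(215,150,345,245),"side":(210,150,295,275)}
tiles=[]
for n in M:
    im=cv2.imread(f"pics/{n}0.png"); x0,y0,x1,y1=box[n]; c=im[y0:y1,x0:x1]
    hsv=cv2.cvtColor(c,cv2.COLOR_BGR2HSV); H,S,V=cv2.split(hsv)
    for k,mk in dict(red=((H<6)|(H>172))&(S>150)&(V>90),brass=(H>9)&(H<28)&(S>130)&(V>80),blue=(H>100)&(H<125)&(S>130),black=(V<38),white=(S<60)&(V>165)).items():
        for ce,s,l in blobs(mk,12):
            r=cv2.minAreaRect(np.argwhere(l)[:,::-1].astype(np.float32)); print(n,k,ce+[x0,y0],s+[x0,y0,0,0,0],np.round(r[1],1),round(r[2],1))
    tiles.append(cv2.resize(c,None,fx=4,fy=4,interpolation=cv2.INTER_CUBIC))
h=max(t.shape[0] for t in tiles); im=np.hstack([cv2.copyMakeBorder(t,0,h-t.shape[0],0,0,cv2.BORDER_CONSTANT) for t in tiles])
im=im[:, :]; f=min(800/im.shape[1],600/im.shape[0]); cv2.imwrite("pics/crop.png",cv2.resize(im,None,fx=f,fy=f)); print(f)
E
```

```text
top red [325.8548 216.6129] [324 210   5  15  62] [14.  4.] 90.0
top brass [318.5143 217.6143] [316 211   7  14  70] [ 5.5 13.4] 7.1
top brass [329.0606 219.2121] [326 212   5  14  33] [ 3.4 13.6] 13.0
top blue [227.8125 150.6875] [221 150  15   3  32] [ 2. 14.] 90.0
top blue [305.644  201.4328] [ 267  174   71   52 1913] [67.9 47.1] 5.2
top black [238.5446 182.942 ] [231 175  16  17 224] [16. 15.] 90.0
top black [330.3333 184.549 ] [326 181   9   8  51] [5.7 9.2] 45.0
top black [318.2174 225.8696] [314 221  10   8  23] [10.3  4.2] 29.1
top white [271.0317 171.9697] [ 215  150  130   74 3628] [ 73. 129.] 90.0
top white [288.0047 191.3509] [274 178  29  28 644] [27. 28.] 90.0
top white [276.3576 237.0599] [ 215  186  130   59 1552] [ 58. 129.] 90.0
side red [228.1633 224.3469] [221 222  15   5  49] [14.3  3.3] 7.1
side brass [228.4571 238.2857] [221 236  16   6  70] [15.  5.] 0.0
side blue [249.2218 238.5992] [ 221  203   56   58 1497] [52.4 54.5] 5.2
side blue [275.5    208.6786] [273 206   5   8  28] [7. 4.] 90.0
side black [263.3846 163.5231] [256 157  16  14 195] [13. 15.] 90.0
side black [240.8559 184.7748] [232 176  18  17 222] [16.3 16.6] 5.7
side black [261.8458 186.9383] [253 181  19  13 227] [12. 18.] 90.0
side black [277.1458 188.5417] [275 182   5  14  48] [ 3.8 12.9] 8.1
side black [260.6448 234.0546] [242 215  33  34 183] [33.  27.9] 14.0
side black [219.0714 236.    ] [218 234   4   6  14] [2.4 5.4] 21.8
side black [221.3431 248.098 ] [214 245  22   9 102] [21.  8.] 0.0
0.9302325581395349
```

View pics/crop.png

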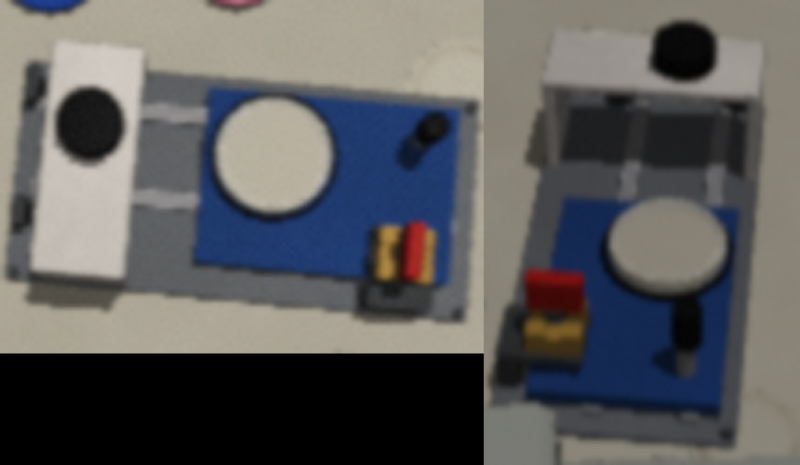

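The crop confirms the red bar on the brass collar (top image ≈ (326,216), side ≈ (228,224)), the black post at (330,185) and side (260,232), and the dish in its seat ring. The rig is nearly aligned with the world axes, with the arch at world +y.

```bash
python3 - <<'E'
from h import *
t,s=imaging.camera_model("top"),imaging.camera_model("side")
print("red",tri(t,(325.9,216.6),s,(228.1,225.5)),plane(t,(325.9,216.6),.1))
C=lambda x,y:(215+x/3.721,150+y/3.721); D=lambda x,y:(210+(x-484)/3.721,150+y/3.721)
print("post top",tri(t,C(434,124),s,D(688,305)),plane(t,C(434,124),.095))
print("dish",tri(t,C(274,154),s,D(667,233)))
P=[plane(t,C(*p),.012) for p in((30,63),(477,100),(465,320),(8,280))]
P=np.array(P);print("plate",P,[np.linalg.norm(P[i]-P[i-1]) for i in range(4)])
ey=P[0]-P[1]+P[3]-P[2]; yaw=np.arctan2(-ey[0],ey[1]); print("yaw",yaw)
cen=P.mean(0); R=np.array([[np.cos(yaw),-np.sin(yaw)],[np.sin(yaw),np.cos(yaw)]])
o=cen[:2]-R@[-.025,.065]; print("origin",o,"pin",o+R@[-.07,-.06],"post",o+R@[.025,-.07])
w=imaging.camera_model("wrist"); print(w["fx"],w["T"])
E
```

```text
red (array([ 0.4612, -0.127 ,  0.096 ]), np.float64(0.002320404426132323)) [ 0.462  -0.1261  0.1   ]
post top (array([ 0.556 , -0.1432,  0.0917]), np.float64(0.0010605429636206018)) [ 0.5549 -0.1426  0.095 ]
dish (array([ 0.5376, -0.0278,  0.0459]), np.float64(0.0019765853879287133))
plate [[ 0.6115  0.1688  0.012 ]
 [ 0.5894 -0.1928  0.012 ]
 [ 0.4131 -0.1825  0.012 ]
 [ 0.4349  0.1796  0.012 ]] [np.float64(0.1768978797011437), np.float64(0.36220941593678696), np.float64(0.1766255739533952), np.float64(0.362760385774208)]
yaw -0.06049360807786267
origin [ 0.5333 -0.0731] pin [ 0.4598 -0.1288] post [ 0.554  -0.1445]
340.6305041025961 [[ 0.4415  0.8562  0.2684  0.2003]
 [ 0.8972 -0.4204 -0.1349  0.598 ]
 [-0.0026  0.3004 -0.9538  0.3841]
 [ 0.      0.      0.      1.    ]]
```

Everything agrees: bar z ≈ 0.096, post top ≈ 0.092, plate 177 x 362 mm, yaw ≈ -0.06, pin ≈ (0.460, -0.128). I'll move above the pin now and twist +0.396 so the fingers close along rig y.

drive_tool --deltas "87 12 -45 0 0.1; 87 24 -90 0 0.2; 87 36 -135 0 0.3; 87 48 -180 0 0.396; 87 60 -225 0 0.396; 87 72 -270 0 0.396; 87 85 -315 0 0.396; 87 97 -360 0 0.396; 87 109 -405 0 0.396; 87 121 -450 0 0.396; 87 133 -495 0 0.396; 87 145 -540 0 0.396"

```text
time_s: 1.3
position: [0.4206, 0.0191, 0.2225]
tcp_rot: [[-0.998, 0.061, -0.0], [0.061, 0.998, 0.0], [0.0, 0.0, -1.0]]
force: [1.6, -0.1, -0.5]
opening: 0.999
grasp_force: 0.0
```

drive_tool --deltas "87 12 -45 0 0; 87 24 -90 0 0; 87 36 -130 0 0; 87 40 -149 0 0; 87 40 -149 0 0; 87 40 -149 0 0"

```text
time_s: 1.9
position: [0.4599, -0.1277, 0.2221]
tcp_rot: [[-0.998, 0.062, -0.002], [0.062, 0.998, 0.001], [0.002, 0.001, -1.0]]
force: [-0.6, 0.0, -0.1]
opening: 1.002
grasp_force: 0.0
```

```bash
python3 - <<'E'
from h import *
s=bot.read_state(); m=imaging.camera_model("wrist"); im=imaging.capture("wrist"); cv2.imwrite("pics/w1.png",im[:,:,::-1]); np.save("w1.npy",[m],allow_pickle=True)
print(s["time_s"],s["position"],s["tcp_rot"],s["joint_positions"],s["force"])
E
```

```text
1.9 [ 0.4599 -0.1277  0.2221] [[-0.9981  0.062  -0.0016]
 [ 0.062   0.9981  0.0014]
 [ 0.0017  0.0013 -1.    ]] [ -28.9822   18.981   102.6768    0.0295   58.4615 -115.4456] [-0.5615  0.0122 -0.1269]
```

View pics/w1.png

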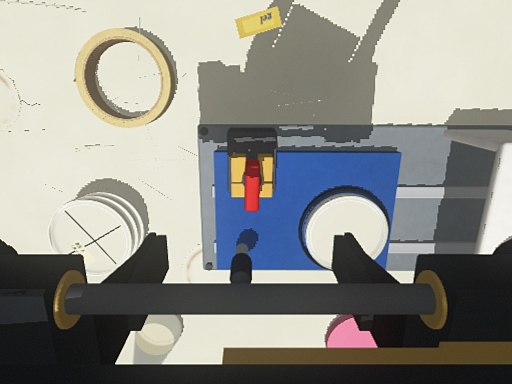

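The wrist view shows the red bar at (252,187), with a bright top face and a darker end, between the open fingers. The collar is at (252,175), the post at (241,268), and the tape at (125,77), well clear. I'll take a second view with a shift to triangulate.

drive_tool --deltas "87 -10 25 -10 0; 87 -20 40 -20 0; 87 -20 40 -20 0; 87 -20 40 -20 0"

```text
time_s: 2.35
position: [0.4407, -0.0872, 0.2028]
tcp_rot: [[-0.998, 0.058, 0.0], [0.058, 0.998, -0.0], [-0.0, -0.0, -1.0]]
force: [-0.1, 0.3, 0.3]
opening: 1.003
grasp_force: 0.0
```

```bash
python3 - <<'E'
from h import *
m1=np.load("w1.npy",allow_pickle=True)[0]; m2=imaging.camera_model("wrist"); a=cv2.imread("pics/w1.png"); b=imaging.capture("wrist")[:,:,::-1].copy(); cv2.imwrite("pics/w2.png",b)
R=[];
for m,im in((m1,a),(m2,b)):
    H,S,V=cv2.split(cv2.cvtColor(im,cv2.COLOR_BGR2HSV))
    red=((H<6)|(H>174))&(S>150); 
    l=max(blobs(red),key=lambda q:q[1][4])[2]; v=V[l]; th,_=cv2.threshold(v.reshape(-1,1),0,255,cv2.THRESH_OTSU)
    t=max(blobs(l&(V>th)),key=lambda q:q[1][4])[2]
    pts=np.argwhere(t)[:,::-1].astype(np.float32); r=cv2.minAreaRect(pts); print(th,r,pts.mean(0)); R.append(r)
    box=cv2.boxPoints(r); print("box z=.104",np.array([plane(m,p,.104) for p in box])[:,:2].tolist())
print(tri(m1,R[0][0],m2,R[1][0]))
crop=lambda im,r:cv2.resize(im[int(r[0][1])-60:int(r[0][1])+60,int(r[0][0])-60:int(r[0][0])+60],(400,400))
cv2.imwrite("pics/wc.png",np.hstack([crop(a,R[0]),crop(b,R[1])]))
E
```

```text
165.0 ((251.5, 193.0), (34.0, 13.0), 90.0) [251.1969 193.0656]
box z=.104 [[0.448401023408007, -0.1304001826474819], [0.44909306078000627, -0.11937831574962363], [0.47977429924325526, -0.12107696021329357], [0.47905921508745286, -0.13244855194410687]]
161.0 ((204.0, 219.5), (44.99999237060547, 13.999998092651367), 90.0) [204.3276 219.4836]
box z=.104 [[0.43975419228265983, -0.1293952274936092], [0.44041595845025205, -0.11811803925102685], [0.48012118509171225, -0.12182870193093104], [0.47943204475462803, -0.13359833130969623]]
(array([ 0.4655, -0.1268,  0.0933]), np.float64(0.003658553123101062))
```

View pics/wc.png

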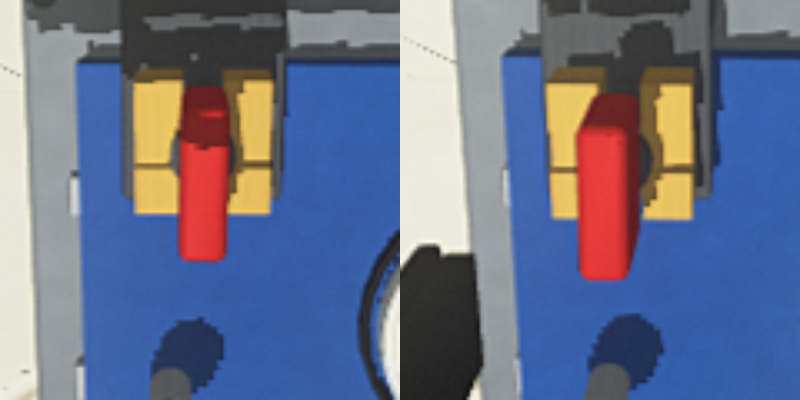

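The bright top face is fully visible in view 2: 45x14 px, about 40 mm long, centred at (0.460,-0.126). The bar's far end agrees between views within 1 mm at z = 0.104, so the height checks out. I'll descend with TCP at z ≈ 0.076, just above the collar, and close.

drive_tool --deltas "60 10 -20 0 0; 60 19 -39 0 0; 60 19 -39 -30 0; 60 19 -39 -60 0; 60 19 -39 -90 0; 60 19 -39 -115 0; 60 19 -39 -127 0; 60 19 -39 -127 0; 60 19 -39 -127 0"

```text
time_s: 3.3
position: [0.4607, -0.1279, 0.0759]
tcp_rot: [[-0.998, 0.061, 0.001], [0.061, 0.998, -0.001], [-0.001, -0.001, -1.0]]
force: [0.7, 0.2, -0.4]
opening: 0.69
grasp_force: 0.0
```

drive_tool --deltas "10 0 0 0 0; 10 0 0 0 0; 10 0 0 0 0; 10 0 0 0 0; 10 0 0 0 0; 10 0 0 0 0; 10 0 0 0 0; 10 0 0 0 0"

```text
time_s: 4.1
position: [0.4595, -0.1263, 0.0756]
tcp_rot: [[-0.998, 0.062, -0.0], [0.062, 0.998, 0.001], [0.0, 0.001, -1.0]]
force: [0.5, 3.5, 1.3]
opening: 0.144
grasp_force: 30.0
```

Gripped at 12.5 mm with little side force. Next I'll lift 22 mm.

drive_tool --deltas "8 0 0.5 6 0; 8 0 1 12 0; 8 0 1 18 0; 8 0 1 22 0; 8 0 1 22 0; 8 0 1 22 0"

```text
time_s: 4.7
position: [0.4594, -0.1261, 0.0975]
tcp_rot: [[-0.998, 0.061, -0.0], [0.061, 0.998, 0.0], [0.0, 0.0, -1.0]]
force: [2.1, -0.1, -8.6]
opening: 0.15
grasp_force: 30.0
```

The vertical force of -8.6 N fits the spring at about 0.022 lift, so the bar hasn't slipped. I'll turn it clockwise a quarter turn.

drive_tool --deltas "8 0 0 0 -0.14; 8 0 0 0 -0.28; 8 0 0 0 -0.42; 8 0 0 0 -0.56; 8 0 0 0 -0.7; 8 0 0 0 -0.84; 8 0 0 0 -0.98; 8 0 0 0 -1.12; 8 0 0 0 -1.26; 8 0 0 0 -1.4; 8 0 0 0 -1.54; 8 0 0 0 -1.57"

```text
time_s: 5.9
position: [0.4609, -0.125, 0.0974]
tcp_rot: [[0.065, 0.998, 0.003], [0.998, -0.065, 0.002], [0.002, 0.002, -1.0]]
force: [5.4, 6.3, -8.7]
opening: 0.147
grasp_force: 30.0
```

drive_tool --deltas "8 0 0 0 0; 8 0 0 0 0; 8 0 0 0 0"

```text
time_s: 6.2
position: [0.4609, -0.1249, 0.0974]
tcp_rot: [[0.062, 0.998, 0.003], [0.998, -0.062, 0.002], [0.002, 0.002, -1.0]]
force: [5.0, 6.3, -7.8]
opening: 0.148
grasp_force: 30.0
```

The turn is complete. I'll lower about 9 mm into the rest notch, easing the side load.

drive_tool --deltas "8 1 1 -3 0; 8 1 1 -6 0; 8 1 1 -8 0; 8 1 1 -9 0; 8 1 1 -9.5 0; 8 1 1 -9.5 0; 8 1 1 -9.5 0"

```text
time_s: 6.9
position: [0.461, -0.1248, 0.0879]
tcp_rot: [[0.061, 0.998, 0.001], [0.998, -0.061, 0.001], [0.001, 0.001, -1.0]]
force: [3.4, 3.6, -7.6]
opening: 0.147
grasp_force: 30.0
```

drive_tool --deltas "30 0 0 0 0; 40 0 0 0 0; 50 0 0 0 0; 60 0 0 0 0; 60 0 0 0 0; 60 0 0 0 0; 60 0 0 0 0"

```text
time_s: 7.6
position: [0.4606, -0.1251, 0.0881]
tcp_rot: [[0.06, 0.998, 0.0], [0.998, -0.06, -0.0], [-0.0, 0.0, -1.0]]
force: [-0.3, -0.2, 0.0]
opening: 0.654
grasp_force: 0.0
```

drive_tool --deltas "60 0 0 30 0; 60 0 0 60 0; 60 0 0 90 0; 60 0 0 115 0; 60 -20 40 115 0; 60 -20 40 115 0; 60 -20 40 115 0"

```text
time_s: 8.3
position: [0.44, -0.0843, 0.2032]
tcp_rot: [[0.058, 0.998, -0.0], [0.998, -0.058, -0.0], [-0.0, -0.0, -1.0]]
force: [-0.1, 0.5, 0.4]
opening: 0.691
grasp_force: 0.0
```

```bash
python3 - <<'E'
from h import *
m2=imaging.camera_model("wrist"); s=bot.read_state(); print(s["time_s"],s["position"],s["force"]); b=imaging.capture("wrist")[:,:,::-1].copy(); cv2.imwrite("pics/w3.png",b); np.save("w3.npy",[m2],allow_pickle=True)
H,S,V=cv2.split(cv2.cvtColor(b,cv2.COLOR_BGR2HSV))
for ce,st,l in blobs(((H<6)|(H>174))&(S>150)): print(ce,st,cv2.minAreaRect(np.argwhere(l)[:,::-1].astype(np.float32)))
E
```

```text
8.3 [ 0.44   -0.0843  0.2032] [-0.1429  0.4833  0.3787]
[278.1209 238.8209] [270 210  18  58 910] ((278.5, 238.5), (57.0, 17.0), 90.0)
```

View pics/w3.png

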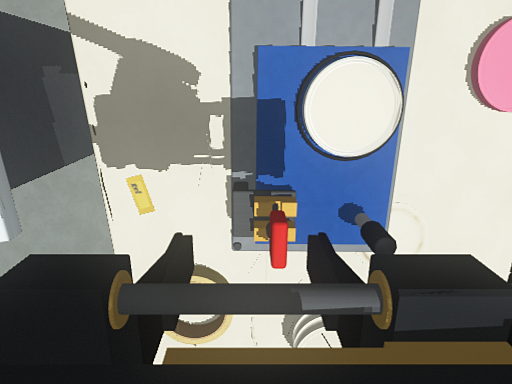

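The bar now lies along the rails at (278,238), standing by itself, and the post top is at (382,240). I'll shift for a second view to check the lift height and the post position.

drive_tool --deltas "60 25 -15 0 0; 60 50 -30 0 0; 60 50 -30 0 0; 60 50 -30 0 0"

```text
time_s: 8.75
position: [0.4909, -0.1159, 0.2024]
tcp_rot: [[0.061, 0.998, -0.001], [0.998, -0.061, 0.0], [0.0, -0.001, -1.0]]
force: [-0.4, -0.0, 0.9]
opening: 0.692
grasp_force: 0.0
```

```bash
python3 - <<'E'
from h import *
m1=np.load("w3.npy",allow_pickle=True)[0]; m2=imaging.camera_model("wrist"); s=bot.read_state(); print(s["time_s"],s["position"])
a=cv2.imread("pics/w3.png"); b=imaging.capture("wrist")[:,:,::-1].copy(); cv2.imwrite("pics/w4.png",b)
T=[]
for m,im in((m1,a),(m2,b)):
    H,S,V=cv2.split(cv2.cvtColor(im,cv2.COLOR_BGR2HSV))
    l=max(blobs(((H<6)|(H>174))&(S>150)),key=lambda q:q[1][4])[2]; th,_=cv2.threshold(V[l].reshape(-1,1),0,255,cv2.THRESH_OTSU)
    r=cv2.minAreaRect(np.argwhere(max(blobs(l&(V>th)),key=lambda q:q[1][4])[2])[:,::-1].astype(np.float32)); T.append(r); print(th,r)
print("bar",tri(m1,T[0][0],m2,T[1][0]))
c=lambda im,x,y:cv2.resize(im[y:y+100,x:x+133],(532,400),interpolation=cv2.INTER_CUBIC)
x,y=330,180; cv2.imwrite("pics/w34.png",np.hstack([cv2.resize(a[170:290,250:420],(400,282)),cv2.resize(b[110:260,150:363],(400,282))]))
E
```

```text
8.75 [ 0.4909 -0.1159  0.2024]
164.0 ((279.1605224609375, 244.9864044189453), (14.468430519104004, 44.484432220458984), 2.2906100749969482)
163.0 ((213.0, 225.0), (22.0, 14.0), 90.0)
bar (array([ 0.46  , -0.1349,  0.104 ]), np.float64(0.009324304193673416))
```

View pics/w34.png

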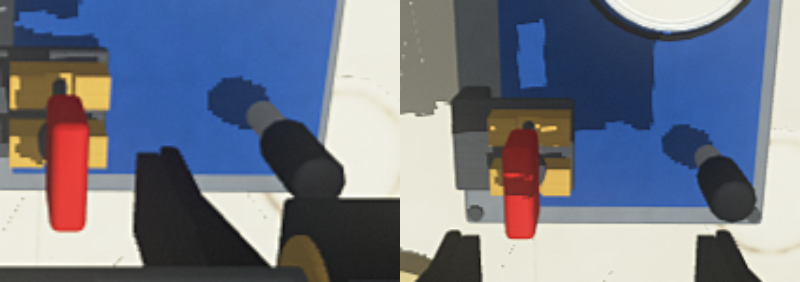

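The bar stands raised along the rails. The post top disc is at about (387,246) in view 3 and (328,216) in view 4. The bar's near top edge is at (278,267) and (213,236).

```bash
python3 - <<'E'
from h import *
m1=np.load("w3.npy",allow_pickle=True)[0]; m2=imaging.camera_model("wrist")
print("bar near end",tri(m1,(278.3,267.2),m2,(213,236.5)))
print("post",tri(m1,(386.8,246.5),m2,(328.4,216.4)),plane(m1,(386.8,246.5),.095),plane(m2,(328.4,216.4),.095))
E
```

```text
bar near end (array([ 0.4589, -0.1412,  0.1216]), np.float64(0.0003472626491299771))
post (array([ 0.5524, -0.137 ,  0.1039]), np.float64(0.0002631495091837008)) [ 0.5561 -0.1415  0.095 ] [ 0.5543 -0.1407  0.095 ]
```

Heights are biased about 7 mm high in both cases, so the bar top at ≈0.115 means the pin is parked about 12 mm up. The post is at (0.555,-0.142). I'll descend on it.

drive_tool --deltas "60 32 -13 0 0; 60 64 -26 0 0; 60 64 -26 -30 0; 60 64 -26 -60 0; 60 64 -26 -90 0; 60 64 -26 -120 0; 60 64 -26 -136 0; 60 64 -26 -136 0; 60 64 -26 -136 0"

```text
time_s: 9.7
position: [0.5541, -0.1409, 0.0671]
tcp_rot: [[0.06, 0.998, -0.001], [0.998, -0.06, 0.0], [0.0, -0.001, -1.0]]
force: [0.9, 0.1, 0.5]
opening: 0.69
grasp_force: 0.0
```

drive_tool --deltas "18 0 0 0 0; 18 0 0 0 0; 18 0 0 0 0; 18 0 0 0 0; 18 0 0 0 0; 18 0 0 0 0; 18 0 0 0 0"

```text
time_s: 10.4
position: [0.5554, -0.1412, 0.0672]
tcp_rot: [[0.06, 0.998, 0.002], [0.998, -0.06, -0.0], [-0.0, 0.002, -1.0]]
force: [1.3, 0.8, 0.7]
opening: 0.244
grasp_force: 30.0
```

The post is gripped (21 mm). I'll slide gently along rig y, direction (0.06, 0.998).

drive_tool --deltas "18 0.2 3 0 0; 18 0.5 8 0 0; 18 1 16 0 0; 18 1.5 25 0 0; 18 2 34 0 0; 18 2.6 43 0 0; 18 3.1 52 0 0; 18 3.7 61 0 0; 18 4.2 70 0 0; 18 4.7 78 0 0; 18 5 83 0 0; 18 5 84 0 0"

```text
time_s: 11.6
position: [0.561, -0.056, 0.0673]
tcp_rot: [[0.059, 0.998, 0.003], [0.998, -0.059, -0.0], [-0.0, 0.003, -1.0]]
force: [5.7, -1.7, -0.8]
opening: 0.244
grasp_force: 30.0
```

drive_tool --deltas "18 0.8 3 0 0; 18 1.2 9 0 0; 18 1.8 16 0 0; 18 2.4 24 0 0; 18 3 31 0 0; 18 3.4 37 0 0; 18 3.8 41 0 0; 18 4 44 0 0; 18 4 46 0 0; 18 4 47 0 0; 18 4 47 0 0"

```text
time_s: 12.7
position: [0.564, -0.0109, 0.0673]
tcp_rot: [[0.059, 0.998, 0.001], [0.998, -0.059, -0.001], [-0.001, 0.001, -1.0]]
force: [3.6, -4.0, 0.7]
opening: 0.246
grasp_force: 30.0
```

drive_tool --deltas "18 0 1 0 0; 18 0 2 0 0; 18 0 2 0 0; 18 0 2 0 0"

```text
time_s: 13.1
position: [0.564, -0.0108, 0.0673]
tcp_rot: [[0.059, 0.998, 0.001], [0.998, -0.059, -0.004], [-0.004, 0.001, -1.0]]
force: [4.1, -10.3, 0.8]
opening: 0.24
grasp_force: 30.0
```

The carriage is firmly against the stops, about 130 mm from its start. I'll ease off, release and retreat upward.

drive_tool --deltas "18 0 -2 0 0; 18 0 -2 0 0; 30 0 -2 0 0; 45 0 -2 0 0; 60 0 -2 0 0; 60 0 -2 0 0; 60 0 -2 0 0; 60 0 -2 0 0; 60 0 -2 30 0; 60 0 -2 60 0; 60 0 -2 100 0; 60 0 -2 135 0"

```text
time_s: 14.3
position: [0.5633, -0.01, 0.2035]
tcp_rot: [[0.06, 0.998, -0.0], [0.998, -0.06, 0.0], [0.0, -0.0, -1.0]]
force: [0.6, 0.1, -0.6]
opening: 0.689
grasp_force: 0.0
```

drive_tool --deltas "60 0 -40 20 0; 60 0 -80 30 0; 60 0 -110 40 0; 60 0 -110 40 0; 60 0 -110 40 0"

```text
time_s: 14.8
position: [0.5632, -0.1203, 0.2419]
tcp_rot: [[0.062, 0.998, -0.001], [0.998, -0.062, 0.001], [0.001, -0.001, -1.0]]
force: [-0.2, -0.1, 0.4]
opening: 0.693
grasp_force: 0.0
```

```bash
python3 - <<'E'
from h import *
s=bot.read_state(); print(s["time_s"],s["position"],s["force"])
a=imaging.capture("wrist")[:,:,::-1]; b=imaging.capture("side")[130:290,180:340,::-1]
cv2.imwrite("pics/end.png",np.hstack([cv2.resize(a,(440,330)),cv2.resize(b,(330,330))]))
E
```

```text
14.8 [ 0.5632 -0.1203  0.2419] [-0.224  -0.1369  0.3601]
```

View pics/end.png

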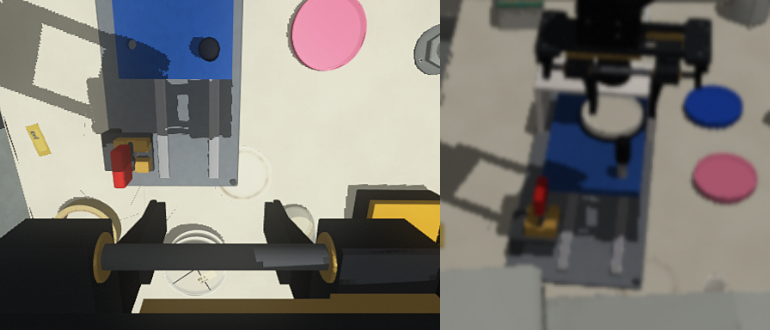

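The carriage has moved under the arch with the dish in its seat (side crop ≈ (610,115)). The bar is still raised along the rails (120,165), and the robot is clear.

```bash
python3 -c "
from rig import bot
print(bot.hand_in())"
```

```text
the job is handed in; nothing more can be done
None
```

I parked the pin out in its rest notch, slid the carriage home against the end stops with the dish still in its seat, and handed the job in at about 15 s; the hand-in returned no verdict.

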